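Load a sprung cell into the otoscope charger

ROBOT

A 7-joint arm with a two-finger parallel gripper is mounted at the origin on a cart in front of the work surface, level with it; the furniture and walls round the work are solid. World frame = base frame: x ahead of the robot, y to its left, z up, the work surface at z = 0. Lengths are in m, angles in rad, forces in N, time in s.
With the tool pointing down it reaches from about 0.4 to 0.875 m from the base axis. Payload 19.3 kg.
Tool frame: the origin (TCP) lies on the centre line of the jaws, within the pads' length; the fingertips stand 14 mm ahead of it and the grasp point (between the pads) lies 5 mm behind it; x points along the fingers, y is the direction in which the jaws open and shut, and the axes are right-handed (so a half turn about x gives the same grasp; the last joint's range is limited). The gripper opens to 85 mm and grips with 20 to 120 N. Pads are 22 mm wide; open, the fingers measure 114 mm over their backs; the gripper's body (76 mm by 85 mm) begins 54 mm behind the grasp point. The pads swing forward as they close: fully open they stand 13 mm farther back than shut.
Start: joints at [1.044, 0.521, -0.036, 1.599, 0.021, 1.021, -0.113], TCP at [0.276, -0.561, 0.245] pointing down, gripper open.
Joint ranges: [-2.91, 2.91], [-0.3, 2.13], [-1.5, 1.42], [0.17, 2.43], [-1.26, 4.41], [0.16, 1.93], [-2.52, 2.52]. Speed limits (rad/s): [1.89, 1.89, 2.39, 2.39, 3.01, 3.01, 3.01].

INTERFACE

Orientations are given as [roll, pitch, yaw] about the fixed x, y, z axes, in that order (R = Rz(yaw) Ry(pitch) Rx(roll)).
In Python, from workcell import monitor, optics, bot gives the robot as it stands.
- The arm moves only by the tool arm_command, never from a script. Its arguments are lists of equal length, an entry for each row: "delta_pos": the shift along the tool's x, y, z as a fraction of full scale, a list of three; "rotation": the turn, a rotation vector about the tool's x, y, z as a fraction of full scale, a list of three. In form: {"delta_pos": [[dx, dy, dz], ...], "rotation": [[wx, wy, wz], ...]}. A call has 1 to 10 rows; each row shifts and turns the pose as measured when the row begins, along the tool's axes as they then stand; what a row does not reach is not made up. Full scale, the value 1, is 30 mm for a shift and 6 degrees for a turn. A row lasts 1/10 s, in which the tool goes at most 50 mm and 8.59 degrees, less where a joint would pass 70% of its speed; a pose out of reach is approached as far as the arm can. A call with a number of a shift or a turn outside -1 to 1 is refused whole. A call with a gripper value outside its range is refused whole. "gripper" is the closure, from -1 (fully open) to 1 (shut), so that 0 is half open, set as the call begins (left out, the last holds). The fingers move at their own pace and stop on an object; "grip_force" is the grip in N (left out, the last holds). Time passes only in rows, so rows that do not move let the fingers close. It gives the time, the measured TCP pose, the force and the opening at its end, in the units of the state.
- monitor.observe(): the state, without advancing time (a new reading comes with each control period).
- optics.grab_frame(name): name is "scene" or "top" or "wrist"; returns the picture (420x560x3 uint8, red, green, blue); there is no depth.
- optics.camera_params(name): a dict with "fx", "fy", "cx", "cy" (pixels), "origin" and "rotation" of the camera in the world. Camera axes: x right, y down, z forward; pixel columns grow to the right and rows downward; lengths in m; the calibration is good to about 2 mm. A picture is of the moment at which its call begins: read the wrist's pose just before it. camera_params takes no time and is no camera call; for the wrist camera it gives the pose at the moment of the call.
- bot.job_done(): hands the job in, once; it reports no verdict.
The state is a dict: "clock": time; "qpos": joint angles; "qd": joint speeds; "joint_efforts": joint torques, N m; "position": TCP position; "tool_rot": TCP orientation; "force": force on the tool from outside, world axes, zero at the start; "moment": the same for the moment, N m; "grip_width": finger opening in m.
Only numpy, scipy, OpenCV 4.12 (cv2) and the standard library are available. Lean on these libraries where they do the work, as an engineer would, in place of code of your own. Each camera call takes 0.05 s, during which the arm holds its last target. There are 200 camera calls.

TASK

Take the longer of the two round cells from the white rack and fit it in the charger's empty bay: press its flat end against the coil spring with the nub end raised, then roll the nub end down past the retaining lip and let the spring ease it home, so that it lies flat in the bay with the nub under the lip. Be gentle: more than about 20 newtons on the charger will damage it. Leave the shorter cell and the other things on the desk where they are.

Things in the scene. Friction and masses are not known exactly. Their poses are not given: they have to be found in the camera images.
- long_cell: The cell to load: grey round cell, 21 mm diameter, 70 mm long overall (68 mm body with square edges plus a steel nub 8 mm across and 2 mm long at one end), about 70 g; a narrow white band marks the nub end. Origin at mid-length (35 mm from either end) on its axis; x runs along the axis toward the nub. It may be turned any way about x.
- long_cell_nub (a point): Outer end of the long cell's nub, on its axis, 35 mm from the origin along +x.
- short_cell: Like the long cell but only 50 mm long; stays in the rack. Origin at mid-length on its axis, x toward its nub.
- rack: Fixed white rack, base 62 x 125 x 8 mm, origin under its centre. Two places for cells lying along its x, at y = -32.5 and +32.5 mm; either may hold the long cell, nub to +x, axis 24 mm above the desk. V ribs 6 mm thick at x = -20 and +20 mm leave 34 mm for fingers between them, down to the base.
- charger: Fixed white charger, base 160 x 86 x 14 mm, origin under its centre, x along the bay from spring end to lip end, z up. A grey carriage on it holds the bay, centred on y = 0, and is clamped at an unreported shift s of up to 11 mm either way along x, to be found by feel; it holds firm. The charger takes at most 22 N from the cell.
- spring_mid (a point): Centre of the spring plate's face for s = 0 (does not follow s): charger x = -16, z = 32.5 mm. Steel plate 18 x 18 mm facing +x, on a coil spring; slides toward -x, 0.8 N per mm, no preload, damped 25 N s/m, hard stop at 16 mm. Housing from 20 to 42 mm behind its face, top z = 44 mm.
- lip_mid (a point): Middle of the lip's free edge for s = 0 (does not follow s): charger x = 45, z = 49 mm, 61 mm from the plate at rest. Lip 26 mm wide, 3 mm thick, underside z = 47.5, overhangs the end wall (x = 50) by 5 mm toward the spring. To pass it the 70 mm cell must push the plate in 9 mm if level (7 N); pressed at 0.5 rad tilt, 10 mm (8 N) leaves room to roll it level about its middle.
- seat_mid (a point): Middle of the seated cell for s = 0 (does not follow s): charger x = 15, z = 34 mm. Home: axis level at this height (up to 3 mm higher is still under the lip), nub on the end wall under the lip, plate in 4 mm (3 N). The cell rests in two shallow V saddles (sides rise 25 degrees, top z = 27 mm), from 32 to 22 mm toward the spring and 17 to 29 mm toward the lip; between them fingers have room down to z = 17 mm.
- vial_a: Bystander: small white vial 22 x 47 mm, origin under its centre.
- vial_b: Bystander: small white vial 22 x 47 mm, origin under its centre.
- tape: Bystander: roll of tape lying flat, 100 mm across, 25 mm high, origin under its centre.
- blister: Bystander: flat tablet blister 42 x 95 x 5 mm, origin under its centre.
There are look-alikes about, which are no part of the job. Leave any blue or yellow look-alike of the long_cell alone.

How it is judged:
By the outcome, as a careful person would: the job done as asked, in the order asked, and still so for the second after the job is handed in, with the robot touching nothing.
It also fails if it takes over 58 s, if anything falls off the work surface, if the arm or the gripper's body presses on something with over 40 N, if the wrist force passes 120 N, or if a joint passes its speed limit or range.

## Working session

There is one attempt and no reset: what is moved stays moved. The work goes in short steps, Python scripts to look and compute and a tool call to move; the robot and the scene stay as the last step left them, time stands still between calls to the robot, and variables do not carry over. Pictures are saved under pics/ and viewed, about 8 in all and at most 12, crops included, and the job is handed in when it is done.

Besides the shell and the picture viewer there is one more tool, called after "Request:" by a JSON object that holds its "method" and its "body". arm_command: Moves the arm, as the interface text tells. Its arguments: {"type":"object","properties":{"delta_pos":{"type":"array","items":{"type":"array","items":{"type":"number"}}},"rotation":{"type":"array","items":{"type":"array","items":{"type":"number"}}},"gripper":{"type":"number"},"grip_force":{"type":"number"}},"required":["delta_pos","rotation"]}

```bash
ls; mkdir -p pics; python3 - <<'E'
from workcell import monitor, optics
import cv2, numpy as np
s=monitor.observe(); print({k:np.round(v,3) for k,v in s.items()})
for n in ["scene","top"]:
    im=optics.grab_frame(n); cv2.imwrite(f"pics/{n}0.png",im[:,:,::-1])
    p=optics.camera_params(n); print(n,{k:np.round(v,4).tolist() for k,v in p.items()})
E
```

```text
pics
{'clock': np.float64(0.0), 'qpos': array([ 1.044,  0.522, -0.036,  1.6  ,  0.021,  1.021, -0.113]), 'qd': array([ 0.   ,  0.   , -0.002,  0.   ,  0.002, -0.001, -0.001]), 'joint_efforts': array([-0.0000e+00, -9.2709e+01,  1.9800e+00, -3.6993e+01,  1.8000e-02,
        8.0000e-03,  0.0000e+00]), 'position': array([ 0.275, -0.561,  0.245]), 'tool_rot': array([-1.5  ,  1.57 ,  2.098]), 'force': array([0.553, 0.557, 0.079]), 'moment': array([0.014, 0.033, 0.03 ]), 'grip_width': np.float64(0.085)}
scene {'fx': 545.5965, 'fy': 545.5965, 'cx': 279.1745, 'cy': 208.8236, 'origin': [0.0329, 0.6936, 0.851], 'rotation': [-2.2712, 0.0042, -2.4427]}
top {'fx': 414.4583, 'fy': 414.4583, 'cx': 282.6317, 'cy': 209.1541, 'origin': [0.4784, -0.034, 1.2045], 'rotation': [-3.0373, 0.0107, -1.5902]}
```

View pics/top0.png

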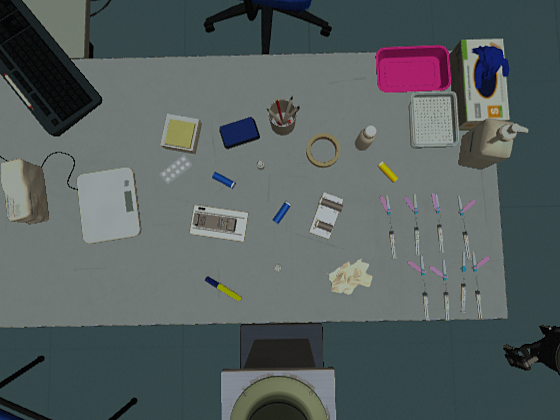

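View pics/scene0.png

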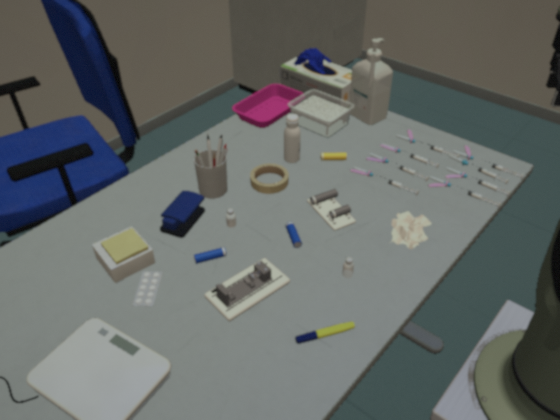

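The top view shows the charger near (220,223) and the rack near (327,215), with blue and yellow decoys lying loose. I'll measure outlines and view enlarged crops.

```bash
cat > h.py <<'E'
import numpy as np, cv2
from scipy.spatial.transform import Rotation as Ro
from workcell import monitor, optics
def cam(p):
    r=np.array(p["rotation"])
    return (r if r.shape==(3,3) else Ro.from_euler("xyz",r).as_matrix()), np.array(p["origin"])
def ray(p,uv):
    R,o=cam(p); uv=np.atleast_2d(uv).astype(float)
    d=np.c_[(uv[:,0]-p["cx"])/p["fx"],(uv[:,1]-p["cy"])/p["fy"],np.ones(len(uv))]@R.T
    return o,d
def onz(p,uv,z):
    o,d=ray(p,uv); return o+d*((z-o[2])/d[:,2])[:,None]
def proj(p,X):
    R,o=cam(p); c=(np.atleast_2d(X)-o)@R
    return np.c_[c[:,0]/c[:,2]*p["fx"]+p["cx"],c[:,1]/c[:,2]*p["fy"]+p["cy"]]
E
python3 - <<'E'
from h import *
p=optics.camera_params("top"); im=cv2.imread("pics/top0.png"); sc=cv2.imread("pics/scene0.png")
print(proj(p,[[0.5,0,0],[0.6,0,0]]))
g=cv2.cvtColor(im,cv2.COLOR_BGR2GRAY)
print(im[225:245:3,195],im[180,220])
for nm,(x0,y0,x1,y1),z in [("charger",(180,195,260,250),.014),("rack",(300,185,350,245),.008)]:
    m=np.zeros_like(g); m[y0:y1,x0:x1]=(g[y0:y1,x0:x1]>165)*255
    m=cv2.morphologyEx(m,cv2.MORPH_CLOSE,np.ones((3,3)))
    c=max(cv2.findContours(m,0,2)[0],key=cv2.contourArea)
    W=onz(p,c[:,0],z)[:,:2]; r=cv2.minAreaRect((W*1000).astype(np.float32)); print(nm,cv2.contourArea(c),r)
a=cv2.resize(im[195:250,180:260],(400,275),interpolation=2); b=cv2.resize(im[185:245,300:355],(275,300),interpolation=2)
c=cv2.resize(sc[250:325,195:300],(420,300),interpolation=2); d=cv2.resize(sc[180:240,295:365],(350,300),interpolation=2)
o=np.zeros((600,790,3),np.uint8); o[:275,:400]=a;o[:300,410:685]=b;o[300:,:420]=c;o[300:,430:780]=d
cv2.imwrite("pics/crop.png",o)
E
```

```text
[[275.17138393 245.2391782 ]
 [274.57023432 210.89463554]]
[[ 70  74  74]
 [118 123 124]
 [171 174 166]
 [128 146 148]
 [118 121 112]
 [117 120 112]
 [119 122 114]] [118  53  13]
charger 519.5 ((568.0534057617188, 161.831298828125), (156.11135864257812, 80.47484588623047), 80.58316802978516)
rack 346.5 ((575.9525146484375, -145.30209350585938), (59.47407150268555, 102.71180725097656), 69.8396224975586)
```

View pics/crop.png

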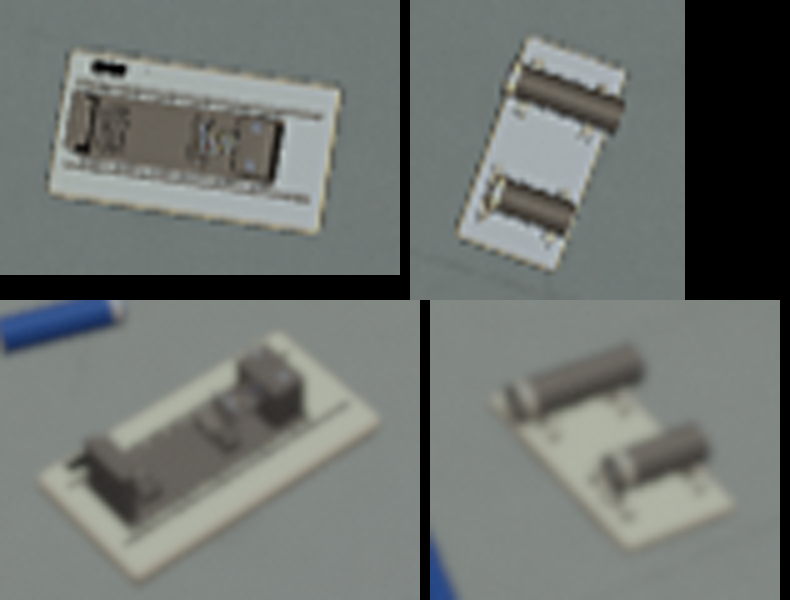

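Crops: the charger's spring housing is the block on the right (−y) end and its lip is at the left (+y). The long cell is the far one in the rack, with its white band to the left, so its nub points to +y. Next I'll plan the approach.

```bash
cat >> h.py <<'E'
def pose(s=None):
    s=s or monitor.observe(); return np.array(s["position"]),Ro.from_euler("xyz",s["tool_rot"])
def tool(axis_yaw,tilt=0.):
    # tool x down, tool y horizontal across the cell axis; tilt raises nub. tool z = +-axis
    a=np.array([np.cos(axis_yaw),np.sin(axis_yaw),0]); z=np.array([0,0,1.])
    c=np.cos(tilt)*a+np.sin(tilt)*z; x=-np.cos(tilt)*z+np.sin(tilt)*a
    return [Ro.from_matrix(np.c_[x,np.cross(k*c,x),k*c]) for k in (1,-1)]
def plan(P,R,n=None,step=.85):
    p,r=pose(); rv=(r.inv()*R).as_rotvec(); d=P-p
    m=max(np.linalg.norm(d)/.030,np.linalg.norm(np.degrees(rv))/6)/step
    n=n or int(np.ceil(m)); out=[]; dl=[];rt=[]
    for i in range(n):
        dl.append(np.round((r*Ro.from_rotvec(rv*i/n)).inv().apply(d/n)/.03,2).tolist())
        rt.append(np.round(np.degrees(rv)/n/6,2).tolist())
    print("n",n,"dist mm",np.round(d*1000,1),"rot deg",np.round(np.degrees(rv),1)); print(dl); print(rt)
E
python3 - <<'E'
from h import *
p=optics.camera_params("top")
def quad(c,z):
    W=onz(p,c,z); print(np.round(W.mean(0)*1000,1), [np.round(np.linalg.norm(W[i]-W[(i+1)%4])*1000) for i in range(4)],[np.round(np.degrees(np.arctan2(*(W[(i+1)%4]-W[i])[[1,0]])),1) for i in range(4)]); return W
b=np.array([[530,38],[625,70],[553,268],[460,235]]); quad(np.c_[300+(b[:,0]-410)/5,185+b[:,1]/5]-.4,.008)
a=np.array([[72,49],[340,90],[320,234],[50,193]]); quad(np.c_[180+a[:,0]/5,195+a[:,1]/5]-.4,.014)
pp,r=pose(); print(r.as_matrix().round(2))
w=optics.camera_params("wrist"); R,o=cam(w); print("wristcam in tool",r.inv().apply(o-pp),(r.inv().as_matrix()@R).round(2), w["fx"])
# long cell mid
yaw=np.radians(69.8); y=np.array([-np.sin(yaw),np.cos(yaw)])
for T in tool(yaw): print(np.degrees((r.inv()*T).as_rotvec()))
E
```

```text
[ 584. -149.    8.] [np.float64(58.0), np.float64(123.0), np.float64(57.0), np.float64(122.0)] [np.float64(-110.1), np.float64(158.3), np.float64(69.3), np.float64(-21.0)]
[567.3 161.4  14. ] [np.float64(158.0), np.float64(84.0), np.float64(158.0), np.float64(84.0)] [np.float64(-99.9), np.float64(171.5), np.float64(80.3), np.float64(-8.5)]
[[-0.    0.44 -0.9 ]
 [ 0.   -0.9  -0.44]
 [-1.   -0.    0.  ]]
wristcam in tool [-0.12889039 -0.0011856  -0.07660865] [[-0.   -0.3   0.95]
 [ 1.    0.    0.  ]
 [-0.    0.95  0.3 ]] 334.66851629992186
[1.36369461e+02 7.16336138e-02 2.51300850e-02]
[-4.36305201e+01 -2.00864325e-02  5.72566206e-02]
```

```bash
python3 - <<'E'
from h import *
plan(np.array([.6144,-.1605,.19]),tool(np.radians(69.3))[1])
E
```

```text
n 21 dist mm [338.9 400.2 -54.8] rot deg [-43.1  -0.    0.1]
[[0.09, -0.33, -0.76], [0.09, -0.31, -0.77], [0.09, -0.28, -0.78], [0.09, -0.25, -0.79], [0.09, -0.22, -0.8], [0.09, -0.19, -0.81], [0.09, -0.16, -0.82], [0.09, -0.13, -0.82], [0.09, -0.1, -0.83], [0.09, -0.07, -0.83], [0.09, -0.04, -0.83], [0.09, -0.01, -0.83], [0.09, 0.02, -0.83], [0.09, 0.05, -0.83], [0.09, 0.08, -0.83], [0.09, 0.1, -0.83], [0.09, 0.13, -0.82], [0.09, 0.16, -0.82], [0.09, 0.19, -0.81], [0.09, 0.22, -0.8], [0.09, 0.25, -0.79]]
[[-0.34, -0.0, 0.0], [-0.34, -0.0, 0.0], [-0.34, -0.0, 0.0], [-0.34, -0.0, 0.0], [-0.34, -0.0, 0.0], [-0.34, -0.0, 0.0], [-0.34, -0.0, 0.0], [-0.34, -0.0, 0.0], [-0.34, -0.0, 0.0], [-0.34, -0.0, 0.0], [-0.34, -0.0, 0.0], [-0.34, -0.0, 0.0], [-0.34, -0.0, 0.0], [-0.34, -0.0, 0.0], [-0.34, -0.0, 0.0], [-0.34, -0.0, 0.0], [-0.34, -0.0, 0.0], [-0.34, -0.0, 0.0], [-0.34, -0.0, 0.0], [-0.34, -0.0, 0.0], [-0.34, -0.0, 0.0]]
```

Request:
{"method": "arm_command", "body": {"delta_pos": [[0.09,-0.33,-0.76],[0.09,-0.31,-0.77],[0.09,-0.28,-0.78],[0.09,-0.25,-0.79],[0.09,-0.22,-0.8],[0.09,-0.19,-0.81],[0.09,-0.16,-0.82],[0.09,-0.13,-0.82],[0.09,-0.1,-0.83],[0.09,-0.07,-0.83]], "rotation": [[-0.34,0,0],[-0.34,0,0],[-0.34,0,0],[-0.34,0,0],[-0.34,0,0],[-0.34,0,0],[-0.34,0,0],[-0.34,0,0],[-0.34,0,0],[-0.34,0,0]], "gripper": 0.1, "grip_force": 60}}

```text
clock: 1.1
position: [0.4438, -0.3521, 0.2147]
tool_rot: [-1.829, 1.566, 2.154]
force: [-0.2, -0.9, -0.5]
grip_width: 0.0387
```

Request:
{"method": "arm_command", "body": {"delta_pos": [[0.09,-0.04,-0.83],[0.09,-0.01,-0.83],[0.09,0.02,-0.83],[0.09,0.05,-0.83],[0.09,0.08,-0.83],[0.09,0.1,-0.83],[0.09,0.13,-0.82],[0.09,0.16,-0.82],[0.09,0.19,-0.81],[0.09,0.22,-0.8]], "rotation": [[-0.34,0,0],[-0.34,0,0],[-0.34,0,0],[-0.34,0,0],[-0.34,0,0],[-0.34,0,0],[-0.34,0,0],[-0.34,0,0],[-0.34,0,0],[-0.34,0,0]]}}

```text
clock: 2.1
position: [0.6037, -0.1292, 0.1859]
tool_rot: [-2.295, 1.563, 2.085]
force: [-0.1, 0.6, -0.1]
grip_width: 0.0384
```

```bash
python3 - <<'E'
from h import *
plan(np.array([.6144,-.1605,.19]),tool(np.radians(69.3))[1])
E
```

```text
n 2 dist mm [ 10.7 -31.3   4.1] rot deg [ 1.6 -0.3  0.4]
[[-0.07, 0.34, 0.43], [-0.07, 0.34, 0.43]]
[[0.14, -0.03, 0.03], [0.14, -0.03, 0.03]]
```

Request:
{"method": "arm_command", "body": {"delta_pos": [[-0.07,0.34,0.43],[-0.07,0.34,0.43],[0,0,0]], "rotation": [[0.14,-0.03,0.03],[0.14,-0.03,0.03],[0,0,0]]}}

```text
clock: 2.4
position: [0.6162, -0.1537, 0.1892]
tool_rot: [-2.339, 1.569, 2.021]
force: [-0.9, -0.1, -0.1]
grip_width: 0.0386
```

```bash
python3 - <<'E'
from h import *
import json
p=optics.camera_params("wrist"); im=optics.grab_frame("wrist")
np.save("w1.npy",np.array(p,dtype=object),allow_pickle=True); cv2.imwrite("pics/w1.png",im[:,:,::-1])
print(pose()[0])
E
```

```text
[ 0.61584025 -0.15278193  0.18903498]
```

View pics/w1.png

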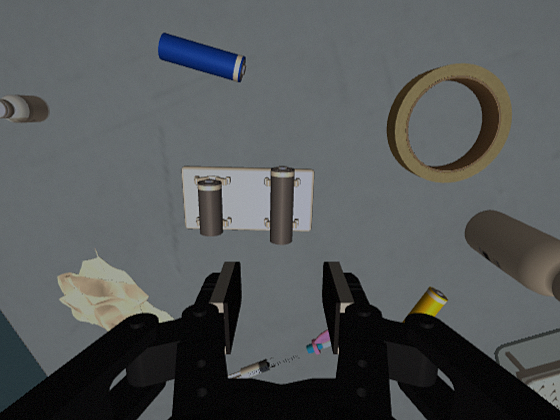

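The wrist view shows the rack at cols 183–313, rows 167–231. The long cell spans cols 271–293, rows 167–244, nub up.

```bash
python3 - <<'E'
from h import *
p=np.load("w1.npy",allow_pickle=True).item(); im=cv2.imread("pics/w1.png"); g=cv2.cvtColor(im,cv2.COLOR_BGR2GRAY)
m=(g>135).astype(np.uint8)*255; m[:,:150]=0; m[:150]=0;m[245:]=0;m[:,340:]=0
c=np.vstack(cv2.findContours(m,0,2)[0])[:,0]
W=onz(p,c,.008)[:,:2]*1000; print("rack",cv2.minAreaRect(W.astype(np.float32)))
# cell edges columns
L=[];Rr=[]
for r in range(195,212):
    row=g[r,255:310]; k=np.where(row<105)[0]; k=k[(k>8)&(k<45)]; L.append([255+k[0]-.5,r]);Rr.append([255+k[-1]+.5,r])
L=np.array(L);Rr=np.array(Rr); C=(L+Rr)/2; A=onz(p,C,.024); d=A[-1]-A[0]; print("cols",L[[0,-1]].tolist(),Rr[[0,-1]].tolist())
W2=onz(p,[[282,165.5]],.027)[0],
f=np.polyfit(C[:,1],C[:,0],1); ax=onz(p,[[np.polyval(f,170),170],[np.polyval(f,235),235]],.024); v=ax[0]-ax[1]; print("yaw cell",np.degrees(np.arctan2(v[1],v[0])),"axis pts",ax*1000)
print(g[236:252,281], g[160:175,282])
E
```

```text
rack ((583.2716674804688, -147.85089111328125), (60.20463562011719, 123.09952545166016), 68.58828735351562)
cols [[269.5, 195.0], [269.5, 211.0]] [[293.5, 195.0], [292.5, 211.0]]
yaw cell 67.75022428676864 axis pts [[ 625.5504858  -129.48954221   24.        ]
 [ 602.26545617 -186.4063717    24.        ]]
[ 95  95  95  92  93  93  91  92  97 106 110 109 105 108 107 106] [108 105 106 105 110  89  57  87 119  87  48  69 129 164 169]
```

```bash
python3 - <<'E'
from h import *
p=np.load("w1.npy",allow_pickle=True).item()
a=np.array([np.cos(np.radians(68.6)),np.sin(np.radians(68.6))]); c=np.array([.5833,-.14785])
e=onz(p,[[281,244.3]],.0345)[0]; n=onz(p,[[282,165]],.028)[0]
print("flat end at",(e[:2]-c)@a*1000,"nub",(n[:2]-c)@a*1000)
P=np.array([.6134,-.1597,.07]); plan(P,tool(np.radians(68.6))[1])
E
```

```text
flat end at -34.01543561498036 nub 37.566340643612556
n 5 dist mm [  -2.4   -6.9 -119. ] rot deg [ 1.3 -0.1  0.1]
[[0.79, 0.0, 0.05], [0.79, 0.0, 0.05], [0.79, 0.0, 0.05], [0.79, 0.0, 0.05], [0.79, 0.0, 0.05]]
[[0.04, -0.0, 0.0], [0.04, -0.0, 0.0], [0.04, -0.0, 0.0], [0.04, -0.0, 0.0], [0.04, -0.0, 0.0]]
```

Request:
{"method": "arm_command", "body": {"delta_pos": [[0.79,0,0.05],[0.79,0,0.05],[0.79,0,0.05],[0.79,0,0.05],[0.6,0,0.05],[0,0,0],[0,0,0]], "rotation": [[0.04,0,0],[0.04,0,0],[0.04,0,0],[0.04,0,0],[0.04,0,0],[0,0,0],[0,0,0]]}}

```text
clock: 3.15
position: [0.6107, -0.1593, 0.0742]
tool_rot: [-2.815, 1.568, 1.523]
force: [0.2, -0.3, 0.8]
grip_width: 0.0382
```

```bash
python3 - <<'E'
from h import *
plan(np.array([.6136,-.1592,.025]),tool(np.radians(68.6))[1])
E
```

```text
n 2 dist mm [  2.9   0.1 -49.2] rot deg [-0.  -0.2  0.1]
[[0.82, 0.04, -0.02], [0.82, 0.04, -0.02]]
[[-0.0, -0.01, 0.0], [-0.0, -0.01, 0.0]]
```

Request:
{"method": "arm_command", "body": {"delta_pos": [[0.2,0.06,-0.02],[0.45,0.02,-0.02],[0.45,0,0],[0.3,0,0],[0.15,0,0],[0,0,0]], "rotation": [[0,-0.03,0.02],[0,0,0],[0,0,0],[0,0,0],[0,0,0],[0,0,0]]}}

```text
clock: 3.75
position: [0.6147, -0.1589, 0.026]
tool_rot: [1.625, 1.567, -0.319]
force: [-0.5, 0.7, -0.4]
grip_width: 0.0379
```

```bash
python3 - <<'E'
from h import *
plan(np.array([.6136,-.1592,.025]),tool(np.radians(68.6))[1]); print(monitor.observe()["force"])
E
```

```text
n 1 dist mm [-1.1 -0.3 -1. ] rot deg [-0.  -0.  -0.2]
[[0.03, -0.03, 0.02]]
[[-0.0, -0.0, -0.04]]
[-0.54276212  0.71788115 -0.3999621 ]
```

Good position; close the gripper.

Request:
{"method": "arm_command", "body": {"delta_pos": [[0.03,-0.03,0.02],[0,0,0],[0,0,0],[0,0,0],[0,0,0]], "rotation": [[0,0,0],[0,0,0],[0,0,0],[0,0,0],[0,0,0]], "gripper": 1, "grip_force": 60}}

```text
clock: 4.25
position: [0.6142, -0.1594, 0.0261]
tool_rot: [1.65, 1.565, -0.295]
force: [-0.0, 0.1, -0.7]
grip_width: 0.019
```

Request:
{"method": "arm_command", "body": {"delta_pos": [[-0.2,0,0],[-0.5,0,0],[-0.8,0,0],[-0.8,0,0],[-0.8,0,0],[-0.5,0,0]], "rotation": [[0,0,0],[0,0,0],[0,0,0],[0,0,0],[0,0,0],[0,0,0]]}}

```text
clock: 4.85
position: [0.6126, -0.1588, 0.1413]
tool_rot: [1.647, 1.567, -0.298]
force: [0.0, -0.8, -0.3]
grip_width: 0.0191
```

```bash
python3 - <<'E'
from h import *
plan(np.array([.5573,.1022,.19]),tool(np.radians(80.4))[1],n=12)
E
```

```text
n 12 dist mm [-55.3 261.   48.7] rot deg [-11.8   0.   -0.2]
[[-0.14, -0.41, -0.62], [-0.14, -0.4, -0.63], [-0.14, -0.39, -0.63], [-0.14, -0.37, -0.64], [-0.14, -0.36, -0.65], [-0.14, -0.35, -0.65], [-0.14, -0.34, -0.66], [-0.14, -0.33, -0.66], [-0.14, -0.32, -0.67], [-0.14, -0.31, -0.67], [-0.14, -0.3, -0.68], [-0.14, -0.28, -0.68]]
[[-0.16, 0.0, -0.0], [-0.16, 0.0, -0.0], [-0.16, 0.0, -0.0], [-0.16, 0.0, -0.0], [-0.16, 0.0, -0.0], [-0.16, 0.0, -0.0], [-0.16, 0.0, -0.0], [-0.16, 0.0, -0.0], [-0.16, 0.0, -0.0], [-0.16, 0.0, -0.0], [-0.16, 0.0, -0.0], [-0.16, 0.0, -0.0]]
```

Request:
{"method": "arm_command", "body": {"delta_pos": [[-0.14,-0.41,-0.62],[-0.14,-0.4,-0.63],[-0.14,-0.39,-0.63],[-0.14,-0.37,-0.64],[-0.14,-0.36,-0.65],[-0.14,-0.35,-0.65],[-0.14,-0.34,-0.66],[-0.14,-0.33,-0.66],[-0.14,-0.32,-0.67],[-0.14,-0.31,-0.67]], "rotation": [[-0.16,0,0],[-0.16,0,0],[-0.16,0,0],[-0.16,0,0],[-0.16,0,0],[-0.16,0,0],[-0.16,0,0],[-0.16,0,0],[-0.16,0,0],[-0.16,0,0]]}}

```text
clock: 5.85
position: [0.5589, 0.0763, 0.1892]
tool_rot: [1.303, 1.566, -0.456]
force: [0.1, 0.0, -0.8]
grip_width: 0.0188
```

Request:
{"method": "arm_command", "body": {"delta_pos": [[-0.1,-0.15,-0.3],[0,0,0],[0,0,0]], "rotation": [[-0.1,0,0],[0,0,0],[0,0,0]]}}

```text
clock: 6.15
position: [0.554, 0.0913, 0.1929]
tool_rot: [1.375, 1.566, -0.365]
force: [0.6, -1.1, -0.4]
grip_width: 0.0188
```

```bash
python3 - <<'E'
from h import *
p=optics.camera_params("wrist"); im=optics.grab_frame("wrist")
np.save("w2.npy",np.array(p,dtype=object),allow_pickle=True); cv2.imwrite("pics/w2.png",im[:,:,::-1])
print(pose()[0], monitor.observe()["force"])
E
```

```text
[0.55402859 0.09114412 0.19281835] [-0.76993852  0.32752584 -0.95323506]
```

View pics/w2.png

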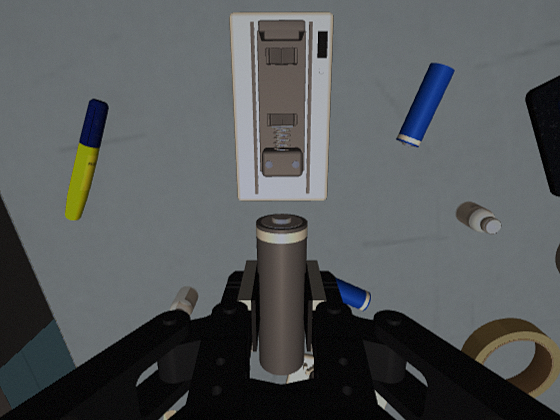

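The wrist view shows the cell held, nub ahead at (282,217). The charger spans cols 231–332, rows 13–200, with the lip near row 38, the spring block at rows 148–177 and the plate near row 125.

```bash
python3 - <<'E'
from h import *
p=np.load("w2.npy",allow_pickle=True).item(); im=cv2.imread("pics/w2.png"); g=cv2.cvtColor(im,cv2.COLOR_BGR2GRAY)
m=(g>120).astype(np.uint8)*255; m[205:]=0;m[:,:215]=0;m[:,345:]=0
m=cv2.morphologyEx(m,cv2.MORPH_OPEN,np.ones((3,3)))
c=max(cv2.findContours(m,0,2)[0],key=cv2.contourArea)[:,0]
W=onz(p,c,.014)[:,:2]*1000; r=cv2.minAreaRect(W.astype(np.float32)); print("charger",r)
yaw=np.radians(r[2] if r[1][0]>r[1][1] else r[2]+90); ctr=np.array(r[0])/1000
R2=np.array([[np.cos(yaw),np.sin(yaw)],[-np.sin(yaw),np.cos(yaw)]])
np.savez("ch.npz",yaw=yaw,ctr=ctr)
loc=lambda uv,z: np.round(R2@(onz(p,[uv],z)[0][:2]-ctr)*1000,1)
for nm,uv,z in [("lip free edge(46)",(282,38.5),.049),("housing front?",(282,149),.044),("housing back",(283,172),.044),("nub",(282,217),.191)]: print(nm,loc(uv,z))
T,r_=pose(); print("tcp loc",R2@(T[:2]-ctr)*1000,np.degrees(yaw), "tool z yaw",np.degrees(np.arctan2(*(-r_.as_matrix()[:2,2])[::-1])))
o=np.zeros((600,790,3),np.uint8); o[:,:400]=cv2.resize(im[5:185,222:342],(400,600),interpolation=2); o[:,410:]=cv2.resize(im[190:400,215:348],(380,600),interpolation=2)
cv2.imwrite("pics/w2c.png",o)
E
```

```text
charger ((566.927734375, 163.38418579101562), (157.8455047607422, 83.95697021484375), 80.6473388671875)
lip free edge(46) [53.3 -0.5]
housing front? [-27.3  -0.1]
housing back [-46.3  -0.9]
nub [-38.2   0.9]
tcp loc [-73.37600795   0.98788636] 80.6473388671875 tool z yaw 80.26359506694786
```

View pics/w2c.png

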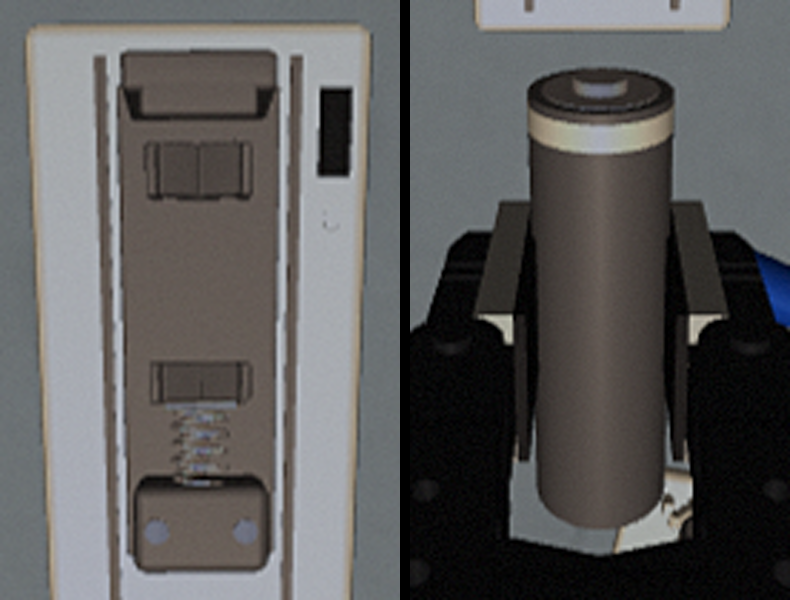

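Housing front, housing back and lip edge all give s ≈ +8.3 mm, and the cell is centred in the jaws. I'll plan the approach tilted at 0.5 rad above the bay.

```bash
cat >> h.py <<'E'
def ch(Cx,Cz,th,n=None,step=.85,y=0.,h=2.0):
    f=np.load("ch.npz"); yaw=float(f["yaw"]); R=tool(yaw,th)[1]
    a=np.array([np.cos(yaw),np.sin(yaw),0]); b=np.array([-np.sin(yaw),np.cos(yaw),0])
    C=np.r_[f["ctr"],0]+(Cx*a+y*b+np.array([0,0,Cz]))/1000
    plan(C-R.apply([h/1000,0,0]),R,n,step)
def where(h=2.0):
    f=np.load("ch.npz"); yaw=float(f["yaw"]); s=monitor.observe(); p,r=pose(s); M=r.as_matrix()
    a=np.array([np.cos(yaw),np.sin(yaw),0]); b=np.array([-np.sin(yaw),np.cos(yaw),0])
    C=(p+M[:,0]*h/1000-np.r_[f["ctr"],0])*1000; u=-M[:,2]; F=np.array(s["force"])
    print("t %.2f Cx %.1f y %.1f Cz %.1f tilt %.3f yawerr %.2f deg | Fx %.1f Fy %.1f Fz %.1f w %.4f"%(s["clock"],C@a,C@b,C[2],np.arcsin(u[2]),np.degrees(np.arctan2(u@b,u@a)),F@a,F@b,F[2],s["grip_width"]))
E
python3 - <<'E'
from h import *
where(); ch(30,80,.5)
E
```

```text
t 6.20 Cx -73.4 y 1.0 Cz 190.8 tilt -0.001 yawerr -0.38 deg | Fx 0.2 Fy 0.8 Fz -1.0 w 0.0188
n 6 dist mm [  17.6  100.9 -111.1] rot deg [-0.3 28.7 -0.3]
[[0.62, -0.0, -0.57], [0.66, 0.0, -0.52], [0.7, 0.0, -0.46], [0.74, 0.0, -0.4], [0.77, 0.0, -0.34], [0.79, 0.0, -0.27]]
[[-0.01, 0.8, -0.01], [-0.01, 0.8, -0.01], [-0.01, 0.8, -0.01], [-0.01, 0.8, -0.01], [-0.01, 0.8, -0.01], [-0.01, 0.8, -0.01]]
```

Request:
{"method": "arm_command", "body": {"delta_pos": [[0.62,0,-0.57],[0.66,0,-0.52],[0.7,0,-0.46],[0.74,0,-0.4],[0.6,0,-0.3],[0.3,0,-0.1],[0,0,0]], "rotation": [[-0.01,0.8,-0.01],[-0.01,0.8,-0.01],[-0.01,0.8,-0.01],[-0.01,0.8,-0.01],[-0.01,0.8,-0.01],[0,0.5,0],[0,0,0]]}}

```text
clock: 6.9
position: [0.573, 0.1741, 0.094]
tool_rot: [3.135, 1.086, 1.388]
force: [0.3, -0.3, -0.6]
grip_width: 0.0191
```

```bash
python3 - <<'E'
from h import *
where(); ch(30,57,.5,n=4)
E
```

```text
t 6.90 Cx 12.4 y -4.3 Cz 92.2 tilt 0.485 yawerr -0.71 deg | Fx -0.3 Fy -0.3 Fz -0.6 w 0.0191
n 4 dist mm [ -1.4  18.  -35.2] rot deg [-0.6  0.9 -0.5]
[[0.33, -0.04, 0.01], [0.33, -0.04, 0.01], [0.33, -0.04, 0.01], [0.33, -0.04, 0.01]]
[[-0.03, 0.04, -0.02], [-0.03, 0.04, -0.02], [-0.03, 0.04, -0.02], [-0.03, 0.04, -0.02]]
```

Request:
{"method": "arm_command", "body": {"delta_pos": [[0.1,-0.08,-0.05],[0.3,-0.06,0],[0.38,-0.03,0],[0.35,0,0],[0.2,0,0],[0,0,0],[0,0,0]], "rotation": [[-0.06,0.08,-0.04],[-0.06,0.08,-0.04],[0,0,0],[0,0,0],[0,0,0],[0,0,0],[0,0,0]]}}

```text
clock: 7.6
position: [0.572, 0.1964, 0.0575]
tool_rot: [3.134, 1.074, 1.404]
force: [0.8, -0.4, -1.5]
grip_width: 0.0192
```

```bash
python3 - <<'E'
from h import *
where(); ch(29,51.5,.5,n=3)
E
```

```text
t 7.60 Cx 34.3 y 0.3 Cz 55.8 tilt 0.497 yawerr 0.31 deg | Fx -0.3 Fy -0.8 Fz -1.5 w 0.0192
n 3 dist mm [-0.5 -5.3 -4.3] rot deg [ 0.3  0.2 -0.1]
[[0.01, 0.0, 0.07], [0.01, 0.0, 0.07], [0.01, 0.0, 0.08]]
[[0.02, 0.01, -0.01], [0.02, 0.01, -0.01], [0.02, 0.01, -0.01]]
```

Request:
{"method": "arm_command", "body": {"delta_pos": [[0.01,0,0.07],[0.01,0,0.07],[0.01,0,0.08],[0,0,0],[0,0,0]], "rotation": [[0.02,0.01,-0.01],[0.02,0.01,-0.01],[0.02,0.01,-0.01],[0,0,0],[0,0,0]]}}

```text
clock: 8.1
position: [0.5717, 0.1899, 0.054]
tool_rot: [-3.139, 1.07, 1.408]
force: [0.3, 0.6, -0.5]
grip_width: 0.019
```

```bash
python3 - <<'E'
from h import *
where(); ch(26,51,.5,n=2)
E
```

```text
t 8.10 Cx 27.9 y -0.4 Cz 52.3 tilt 0.500 yawerr -0.15 deg | Fx 0.6 Fy -0.2 Fz -0.5 w 0.0190
n 2 dist mm [-0.7 -1.8 -1.3] rot deg [-0.1 -0.   0. ]
[[0.0, -0.01, 0.04], [0.0, -0.01, 0.04]]
[[-0.01, -0.0, 0.0], [-0.01, -0.0, 0.0]]
```

Request:
{"method": "arm_command", "body": {"delta_pos": [[-0.01,-0.01,0.07],[-0.02,-0.01,0.07],[-0.02,0,0.05],[0,0,0],[0,0,0]], "rotation": [[0,0,0],[0,0,0],[0,0,0],[0,0,0],[0,0,0]]}}

```text
clock: 8.6
position: [0.5705, 0.1845, 0.0532]
tool_rot: [-3.141, 1.069, 1.406]
force: [0.7, 3.3, 0.1]
grip_width: 0.0188
```

```bash
python3 - <<'E'
from h import *
where(); ch(19,51,.5,n=2)
E
```

```text
t 8.60 Cx 22.4 y -0.1 Cz 51.4 tilt 0.502 yawerr -0.11 deg | Fx 3.4 Fy -0.2 Fz 0.1 w 0.0188
n 2 dist mm [-0.6 -3.3 -0.4] rot deg [-0.1 -0.1 -0. ]
[[-0.02, -0.0, 0.05], [-0.02, -0.0, 0.05]]
[[-0.01, -0.01, -0.0], [-0.01, -0.01, -0.0]]
```

Request:
{"method": "arm_command", "body": {"delta_pos": [[-0.03,0,0.06],[-0.03,0,0.05],[-0.01,0,0.02],[0,0,0],[0,0,0]], "rotation": [[0,0,0],[0,0,0],[0,0,0],[0,0,0],[0,0,0]]}}

```text
clock: 9.1
position: [0.5698, 0.181, 0.0535]
tool_rot: [3.141, 1.068, 1.406]
force: [0.7, 4.7, -0.7]
grip_width: 0.0194
```

```bash
python3 - <<'E'
from h import *
where(); ch(16,51,.5,n=2)
E
```

```text
t 9.10 Cx 18.8 y 0.0 Cz 51.8 tilt 0.503 yawerr -0.04 deg | Fx 4.8 Fy 0.1 Fz -0.7 w 0.0194
n 2 dist mm [-0.4 -2.8 -0.8] rot deg [-0.  -0.2 -0. ]
[[-0.01, 0.0, 0.05], [-0.01, 0.0, 0.05]]
[[-0.0, -0.01, -0.0], [-0.0, -0.01, -0.0]]
```

Request:
{"method": "arm_command", "body": {"delta_pos": [[-0.02,0,0.05],[-0.02,0,0.05],[-0.01,0,0.03],[0,0,0],[0,0,0]], "rotation": [[0,0,0],[0,0,0],[0,0,0],[0,0,0],[0,0,0]]}}

```text
clock: 9.6
position: [0.5694, 0.1787, 0.0537]
tool_rot: [3.139, 1.066, 1.406]
force: [1.6, 6.5, -0.9]
grip_width: 0.019
```

```bash
python3 - <<'E'
from h import *
where()
im=optics.grab_frame("wrist"); where(); im2=optics.grab_frame("scene"); where()
sc=cv2.resize(im2[235:330,190:310],(480,380),interpolation=2)
o=np.zeros((580,790,3),np.uint8); o[:380,:480]=sc[:,:,::-1]; o[:580,490:]=cv2.resize(im[0:290,205:355],(300,580),interpolation=2)[:,:,::-1]
cv2.imwrite("pics/p3.png",o)
E
```

```text
t 9.60 Cx 16.5 y 0.1 Cz 52.0 tilt 0.505 yawerr 0.08 deg | Fx 6.6 Fy -0.5 Fz -0.9 w 0.0190
t 9.65 Cx 16.5 y 0.1 Cz 52.0 tilt 0.505 yawerr 0.08 deg | Fx 5.6 Fy -0.3 Fz -1.0 w 0.0191
t 9.70 Cx 16.5 y 0.1 Cz 52.0 tilt 0.505 yawerr 0.08 deg | Fx 5.2 Fy -1.2 Fz -0.7 w 0.0190
```

View pics/p3.png

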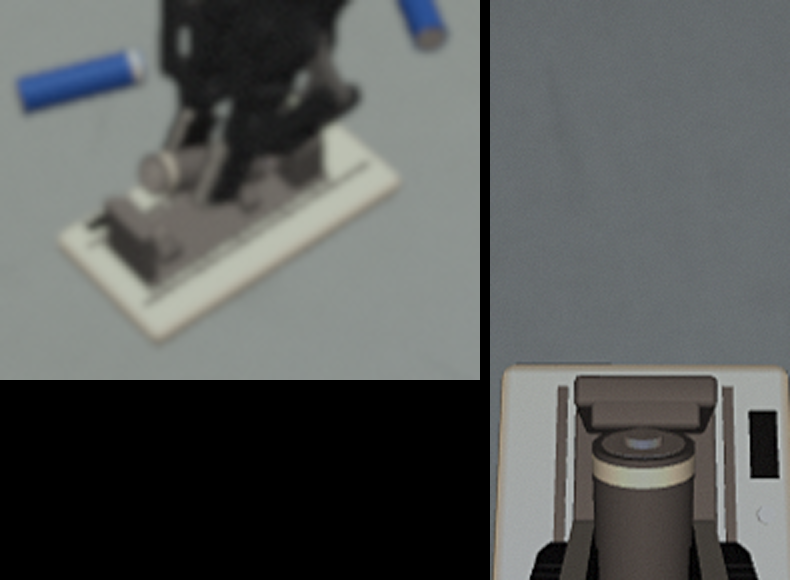

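The wrist view shows the cell undisturbed in the jaws: nub at (281.5,221), band about 1 px from before, raised just clear of the lip edge at row 213. I'll cross-check the lip position from here.

```bash
python3 - <<'E'
from h import *
p=optics.camera_params("wrist"); f=np.load("ch.npz"); yaw=float(f["yaw"]); a=np.array([np.cos(yaw),np.sin(yaw)])
for nm,r,z in [("lip top edge",213,.0505),("base end(80)",366/2,.014),("wall back top",377/2,.0505),("lip/wall line",400/2,.0505)]:
    print(nm,(onz(p,[[281,r]],z)[0][:2]-f["ctr"])@a*1000)
where(); ch(15.3,51,.5,n=2)
E
```

```text
lip top edge 52.8242456545218
base end(80) 78.40279057248743
wall back top 64.67741988628337
lip/wall line 59.06932069292515
t 9.70 Cx 16.5 y 0.1 Cz 52.0 tilt 0.505 yawerr 0.08 deg | Fx 5.2 Fy -1.2 Fz -0.7 w 0.0190
n 2 dist mm [-0.1 -1.2 -1. ] rot deg [ 0.1 -0.3 -0.1]
[[0.0, 0.0, 0.03], [0.0, 0.0, 0.03]]
[[0.01, -0.02, -0.0], [0.01, -0.02, -0.0]]
```

Request:
{"method": "arm_command", "body": {"delta_pos": [[0,0,0.04],[0,0,0.02],[0,0,0]], "rotation": [[0,-0.02,0],[0,-0.02,0],[0,0,0]]}}

```text
clock: 10.0
position: [0.5693, 0.1786, 0.0535]
tool_rot: [3.137, 1.068, 1.405]
force: [1.1, 6.8, 0.8]
grip_width: 0.019
```

```bash
python3 - <<'E'
from h import *
where(); ch(15.3,43.6,.25,n=6)
E
```

```text
t 10.00 Cx 16.4 y 0.1 Cz 51.8 tilt 0.502 yawerr 0.16 deg | Fx 6.9 Fy 0.0 Fz 0.8 w 0.0190
n 6 dist mm [ 0.  -0.6 -8. ] rot deg [  0.1 -14.5  -0.1]
[[0.04, 0.0, 0.02], [0.04, 0.0, 0.02], [0.04, 0.0, 0.02], [0.04, 0.0, 0.02], [0.04, 0.0, 0.02], [0.04, 0.0, 0.02]]
[[0.0, -0.4, -0.0], [0.0, -0.4, -0.0], [0.0, -0.4, -0.0], [0.0, -0.4, -0.0], [0.0, -0.4, -0.0], [0.0, -0.4, -0.0]]
```

Request:
{"method": "arm_command", "body": {"delta_pos": [[0.04,0,0.05],[0.05,0,0.05],[0.05,0,0.04],[0.05,0,0.03],[0.05,0,0.03]], "rotation": [[0,-0.4,0],[0,-0.4,0],[0,-0.4,0],[0,-0.4,0],[0,-0.4,0]]}}

```text
clock: 10.5
position: [0.5695, 0.1786, 0.046]
tool_rot: [3.132, 1.279, 1.399]
force: [0.2, 7.7, -0.8]
grip_width: 0.0191
```

```bash
python3 - <<'E'
from h import *
where(); ch(15.5,40.2,.15,n=4)
E
```

```text
t 10.50 Cx 16.0 y -0.1 Cz 44.0 tilt 0.292 yawerr 0.09 deg | Fx 7.6 Fy 1.1 Fz -0.8 w 0.0191
n 4 dist mm [-0.1 -0.2 -3.8] rot deg [ 0.1 -8.1 -0.2]
[[0.03, -0.0, 0.01], [0.03, -0.0, 0.01], [0.03, -0.0, 0.01], [0.03, -0.0, 0.01]]
[[0.0, -0.34, -0.01], [0.0, -0.34, -0.01], [0.0, -0.34, -0.01], [0.0, -0.34, -0.01]]
```

Request:
{"method": "arm_command", "body": {"delta_pos": [[0.0,0,0.03],[0.02,0,0.03],[0.03,0,0.03],[0.03,0,0.02],[0.04,0,0.02]], "rotation": [[0,-0.36,0],[0,-0.36,0],[0,-0.36,0],[0,-0.3,0],[0,-0.3,0]]}}

```text
clock: 11.0
position: [0.5694, 0.1802, 0.0426]
tool_rot: [3.091, 1.457, 1.362]
force: [1.5, 6.2, -4.1]
grip_width: 0.019
```

```bash
python3 - <<'E'
from h import *
where(); ch(15.5,35.5,.0,n=5)
E
```

```text
t 11.00 Cx 17.2 y 0.3 Cz 40.6 tilt 0.113 yawerr 0.28 deg | Fx 6.4 Fy -0.5 Fz -4.1 w 0.0190
n 5 dist mm [ 0.  -1.5 -5.1] rot deg [ 0.3 -6.5 -0.3]
[[0.03, 0.0, 0.01], [0.03, 0.0, 0.01], [0.03, 0.0, 0.01], [0.03, 0.0, 0.01], [0.03, 0.0, 0.01]]
[[0.01, -0.22, -0.01], [0.01, -0.22, -0.01], [0.01, -0.22, -0.01], [0.01, -0.22, -0.01], [0.01, -0.22, -0.01]]
```

Request:
{"method": "arm_command", "body": {"delta_pos": [[0.02,0,0.06],[0.04,0,0.06],[0.04,0,0.04],[0,0,0]], "rotation": [[0.02,0,-0.02],[0.02,-0.1,-0.02],[0,-0.1,0],[0,0,0]]}}

```text
clock: 11.4
position: [0.5698, 0.1808, 0.0405]
tool_rot: [3.094, 1.475, 1.365]
force: [-0.5, 6.6, 1.8]
grip_width: 0.0189
```

```bash
python3 - <<'E'
from h import *
where(); ch(15.5,35.5,.0,n=5)
E
```

```text
t 11.40 Cx 17.9 y 0.0 Cz 38.5 tilt 0.095 yawerr 0.30 deg | Fx 6.4 Fy 1.6 Fz 1.8 w 0.0189
n 5 dist mm [-0.3 -2.2 -3. ] rot deg [ 0.3 -5.5 -0.2]
[[0.02, 0.0, 0.02], [0.02, 0.0, 0.02], [0.02, 0.0, 0.02], [0.02, 0.0, 0.02], [0.02, 0.0, 0.02]]
[[0.01, -0.18, -0.01], [0.01, -0.18, -0.01], [0.01, -0.18, -0.01], [0.01, -0.18, -0.01], [0.01, -0.18, -0.01]]
```

Request:
{"method": "arm_command", "body": {"delta_pos": [[0.01,0,0.1],[0.03,0,0.1],[0.03,0,0.08],[0.03,0,0.06]], "rotation": [[0.01,-0.1,0],[0.01,-0.2,0],[0.01,-0.2,0],[0,-0.2,0]]}}

```text
clock: 11.8
position: [0.569, 0.1757, 0.0381]
tool_rot: [2.902, 1.543, 1.171]
force: [-0.2, 10.7, 2.0]
grip_width: 0.0192
```

```bash
python3 - <<'E'
from h import *
where(); ch(16.5,35,.0,n=4)
E
```

```text
t 11.80 Cx 12.5 y -0.1 Cz 36.1 tilt 0.027 yawerr 0.21 deg | Fx 10.5 Fy 1.9 Fz 2.0 w 0.0192
n 4 dist mm [ 0.6  4.  -1.1] rot deg [ 0.2 -1.6 -0.4]
[[0.01, -0.0, -0.03], [0.01, -0.0, -0.03], [0.01, -0.0, -0.03], [0.01, -0.0, -0.03]]
[[0.01, -0.06, -0.02], [0.01, -0.06, -0.02], [0.01, -0.06, -0.02], [0.01, -0.06, -0.02]]
```

Request:
{"method": "arm_command", "body": {"delta_pos": [[0.02,0,-0.01],[0.03,0,0],[0.02,0,0.01],[0,0,0.01]], "rotation": [[0.02,-0.13,-0.02],[0.02,-0.13,-0.02],[0,0,-0.02],[0,0,0]]}}

```text
clock: 12.2
position: [0.5699, 0.1812, 0.0372]
tool_rot: [2.576, 1.565, 0.845]
force: [0.3, 5.2, 0.4]
grip_width: 0.019
```

```bash
python3 - <<'E'
from h import *
where(); ch(16,34.3,.0,n=4)
E
```

```text
t 12.20 Cx 18.0 y -0.1 Cz 35.2 tilt 0.005 yawerr 0.18 deg | Fx 5.2 Fy 0.6 Fz 0.4 w 0.0190
n 4 dist mm [-0.4 -2.  -0.9] rot deg [ 0.2 -0.3 -0.2]
[[0.01, -0.0, 0.02], [0.01, -0.0, 0.02], [0.01, -0.0, 0.02], [0.01, -0.0, 0.02]]
[[0.01, -0.01, -0.01], [0.01, -0.01, -0.01], [0.01, -0.01, -0.01], [0.01, -0.01, -0.01]]
```

Request:
{"method": "arm_command", "body": {"delta_pos": [[0.03,0,-0.02],[0.02,0,-0.04],[0.01,0,-0.04],[0,0,-0.03],[0,0,0]], "rotation": [[0,0,0],[0,0,0],[0,0,0],[0,0,0],[0,0,0]]}}

```text
clock: 12.7
position: [0.5708, 0.185, 0.0357]
tool_rot: [2.498, 1.565, 0.766]
force: [0.1, 3.2, 0.2]
grip_width: 0.019
```

```bash
python3 - <<'E'
from h import *
where(); ch(23,34.,.0,n=3)
E
```

```text
t 12.70 Cx 21.9 y -0.3 Cz 33.7 tilt 0.005 yawerr 0.16 deg | Fx 3.1 Fy 0.5 Fz 0.2 w 0.0190
n 3 dist mm [-0.1  1.1  0.3] rot deg [ 0.2 -0.3 -0.2]
[[-0.0, -0.0, -0.01], [-0.0, -0.0, -0.01], [-0.0, -0.0, -0.01]]
[[0.01, -0.02, -0.01], [0.01, -0.02, -0.01], [0.01, -0.02, -0.01]]
```

Request:
{"method": "arm_command", "body": {"delta_pos": [[0,0,-0.03],[0,0,-0.03],[0,0,0]], "rotation": [[0,0,0],[0,0,0],[0,0,0]]}}

```text
clock: 13.0
position: [0.5708, 0.1851, 0.0356]
tool_rot: [2.298, 1.567, 0.565]
force: [-1.7, 1.3, 1.3]
grip_width: 0.019
```

```bash
python3 - <<'E'
from h import *
where(); im=optics.grab_frame("wrist"); where()
cv2.imwrite("pics/p4.png",cv2.resize(im[130:300,200:360],(560,595),interpolation=2)[:,:,::-1])
E
```

```text
t 13.00 Cx 22.0 y -0.3 Cz 33.6 tilt 0.002 yawerr 0.09 deg | Fx 1.0 Fy 1.9 Fz 1.3 w 0.0190
t 13.05 Cx 22.1 y -0.3 Cz 33.6 tilt 0.003 yawerr 0.10 deg | Fx -2.8 Fy -0.2 Fz 1.4 w 0.0188
```

View pics/p4.png

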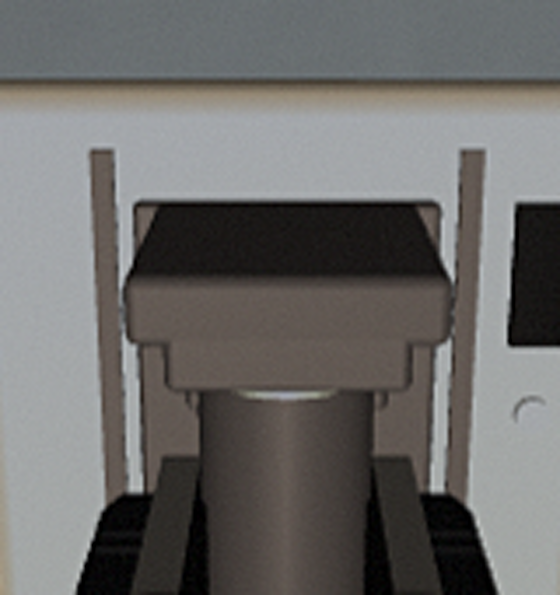

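The nub end is under the lip, with the white band just vanishing beneath it, and the end wall now stops forward motion. I'll release and retreat.

Request:
{"method": "arm_command", "body": {"delta_pos": [[0,0,0],[0,0,0],[0,0,0],[0,0,0]], "rotation": [[0,0,0],[0,0,0],[0,0,0],[0,0,0]], "gripper": 0.15}}

```text
clock: 13.45
position: [0.5708, 0.1859, 0.0354]
tool_rot: [2.456, 1.566, 0.724]
force: [0.3, 0.7, -0.1]
grip_width: 0.0361
```

Request:
{"method": "arm_command", "body": {"delta_pos": [[-0.1,0,0],[-0.3,0,0],[-0.6,0,0],[-0.8,0,0.1],[-0.8,0,0.4],[-0.8,0,0.6],[-0.5,0,0.6],[-0.2,0,0.6],[0,0,0.3],[0,0,0]], "rotation": [[0,0,0],[0,0,0],[0,0,0],[0,0,0],[0,0,0],[0,0,0],[0,0,0],[0,0,0],[0,0,0],[0,0,0]]}}

```text
clock: 14.45
position: [0.5576, 0.107, 0.1684]
tool_rot: [2.269, 1.563, 0.538]
force: [-0.1, 0.3, -0.2]
grip_width: 0.0364
```

```bash
python3 - <<'E'
from h import *
where(); p=optics.camera_params("wrist"); im=optics.grab_frame("wrist"); t=optics.grab_frame("top"); sc=optics.grab_frame("scene")
np.save("w5.npy",np.array(p,dtype=object),allow_pickle=True); cv2.imwrite("pics/w5.png",im[:,:,::-1])
c=proj(p,[[.567,.163,.03]])[0].astype(int); print(c); y0=max(c[1]-95,0); x0=max(c[0]-75,0)
o=np.zeros((600,790,3),np.uint8); q=cv2.resize(im[y0:y0+190,x0:x0+126],(398,600),interpolation=2); o[:,:398]=q[:,:,::-1]
o[:300,400:]=cv2.resize(sc[245:330,195:305],(390,300),interpolation=2)[:,:,::-1]
o[300:,400:]=cv2.resize(t[120:270,170:365],(390,300),interpolation=2)[:,:,::-1]
cv2.imwrite("pics/p5.png",o)
E
```

```text
t 14.45 Cx -57.2 y -0.0 Cz 166.4 tilt 0.005 yawerr 0.22 deg | Fx 0.3 Fy 0.1 Fz -0.2 w 0.0364
[281 137]
```

View pics/p5.png

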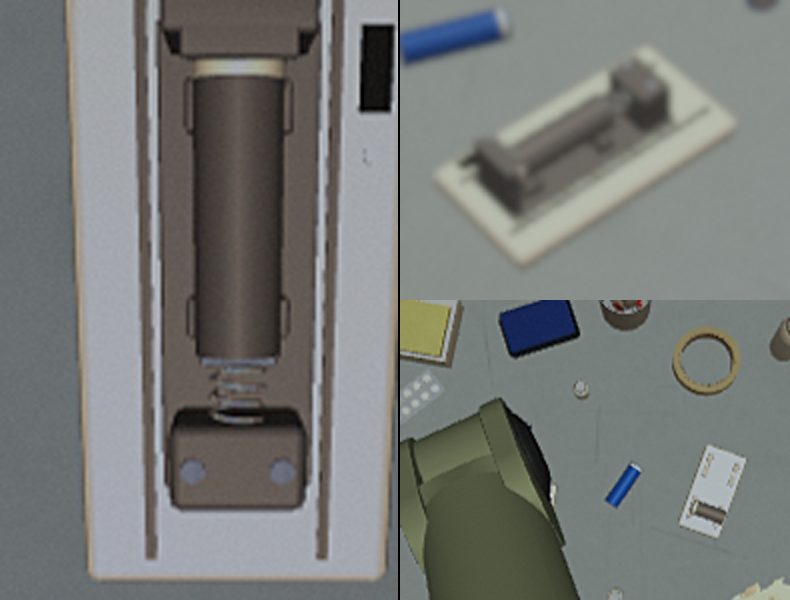

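The wrist view shows the cell lying straight in the bay, band partly under the lip and spring plate against the flat end. The short cell is still in the rack. One numeric check of the flat end remains.

```bash
python3 - <<'E'
from h import *
p=np.load("w5.npy",allow_pickle=True).item(); f=np.load("ch.npz"); yaw=float(f["yaw"]); a=np.array([np.cos(yaw),np.sin(yaw)])
L=lambda r,z:(onz(p,[[281,42+r/3.158]],z)[0][:2]-f["ctr"])@a*1000
print("flat end",L(358,.043),"lip edge top",L(54,.0475),"housing front",L(410,.044),"back",L(508,.044), "base end(-80)",L(578,.014))
E
```

```text
flat end -12.562495751802722 lip edge top 53.44970323079748 housing front -24.921613074669587 back -49.4704737149189 base end(-80) -78.21416211209345
```

```bash
python3 -c "
from workcell import bot; print(bot.job_done())"
```

```text
the job is handed in; nothing more can be done
None
```

The long cell is seated in the charger's empty bay and the job is handed in, at about 14.6 s on the robot's clock.

- **What I did:** I gripped the long cell at its middle in the rack and tilted it 0.5 rad with the nub up. I pressed its flat end about 10 mm into the spring, rolled the nub down past the lip, eased it forward to the end wall, then released and backed away.
- **Forces:** The highest force I read was about 10.7 N, against the 20 N limit. That was a moment when I pressed about 15 mm in, near the 16 mm hard stop, before easing back.
- **Final checks:** The last wrist picture shows the cell level in the saddles, its white band partly under the lip and the spring plate against its flat end. The flat end measured 66 mm from the lip edge, where 65 mm is exactly home, which is within camera error. The top view shows the short cell still in the rack.
- **Disagreements:**
  - The cameras put the carriage shift at about +8 mm, while feel suggested nearer 7 mm (wall contact) or 6 mm (spring force).
  - The force rose less steeply than the stated 0.8 N per mm, and I did not find out why.
  - The gripper opening read 19 mm on the 21 mm cell, though the cell stayed firmly held.
- **Not checked:** The charger itself was partly hidden by the arm in the last top view. I did not compare the loose items' positions before and after.

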